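# Spring open the balcony herb keeper through its back

## Robot

A 7-joint arm with a two-finger parallel gripper is mounted at the origin on the work surface. World frame = base frame: x ahead of the robot, y to its left, z up, the work surface at z = 0. Lengths are in m, angles in rad, forces in N, time in s.
With the tool pointing down it reaches from about 0.4 to 0.85 m from the base axis. Payload 4.5 kg.
Tool frame: the origin (TCP) lies at the very end of the fingers, on their centre line; the grasp point (between the pads) lies 19 mm behind it; z points along the fingers, y is the direction in which the jaws open and shut (so a half turn about z gives the same grasp; the last joint's range is limited). The gripper opens to 88 mm and grips with 3 to 60 N. Pads are 18 mm wide; open, the fingers measure 123 mm over their backs; the gripper's body (75 mm by 187 mm) begins 45 mm behind the grasp point.
Start: joints at [1.314, 0.689, -0.195, 1.565, 0.157, 0.902, -0.215], TCP at [0.179, -0.599, 0.213] pointing down, gripper open.
Joint ranges: [-3.01, 3.01], [-0.46, 2.08], [-1.47, 1.51], [0.13, 2.56], [-1, 4.14], [0.04, 2.09], [-2.66, 2.66]. Speed limits (rad/s): [2.57, 2.57, 3.14, 3.14, 3.14, 3.14, 3.14].

## Interface

Orientations are given as a unit quaternion [x, y, z, w].
In Python, from plant import telemetry, imaging, r gives the robot as it stands.
- The arm moves only by the shell command python3 -m creep 'ROWS' [FORCE]. ROWS is JSON, a list of rows, each a list of 5 numbers: the closure in counts, from 0 (fully open) to 255 (shut), then the shift along the tool's x, y, z in m, then the turn about the tool's z in degrees. In form: [[fingers, x, y, z, yaw], ...]. A call has 1 to 10 rows; each row is the pose to reach, as a shift and turn from the pose commanded when the call began, along the tool's axes at that moment; what a row does not reach only later rows make up. A row lasts 1/8 s, in which the tool goes at most 62.5 mm and 10.7 degrees, less where a joint would pass 70% of its speed; a pose out of reach is approached as far as the arm can. A call with a gripper value outside its range is refused whole. The fingers move at their own pace and stop on an object; FORCE is the grip in N (left out, the last holds). Time passes only in rows, so rows that repeat a pose let the fingers close. It gives the time, the measured TCP pose, the force and the opening at its end, in the units of the state.
- telemetry.get_state(): the state, without advancing time (a new reading comes with each control period).
- imaging.snapshot(name): name is "side" or "top" or "wrist"; returns a dict with "image" (400x640x3 uint8, blue, green, red), "camera_matrix" (3x3 intrinsics, pixels), "R" (3x3) and "t" (3): a world point X has camera coordinates R X + t; the wrist camera has in their place "hand_eye" (4x4, takes a point from camera to tool coordinates, whose origin is the TCP and whose axes are the flange's). Camera axes: x right, y down, z forward; pixel columns grow to the right and rows downward; lengths in m; the calibration is good to about 2 mm. A picture is of the moment at which its call begins: read the wrist's pose just before it. There is no depth.
- r.finish_job(): hands the job in, once; it reports no verdict.
Trained networks look in a picture, given as the dict that the camera call returned (one of the last four; its "shot" number tells which), for a name from the list of things; names that differ only in an ending like _2 or _b are one class to them, and where a whole thing is asked for, a point or a joint stands for the part that bears it (a point fixed in the world has none). Each returns a list of dicts, best first, with "score" (0 to 1); they miss things now and then, are a little off and sometimes report something else, mostly with a low value. They report only what shows in the picture. A call takes as long as a camera call. They do not tell look-alikes from the thing itself.
- imaging.boxes_of(picture, target): "rect" ([left, top, right, bottom] in pixels, round what is visible of it).
- imaging.trace(picture, target): "pixels" (400x640 bool, what is visible of it) and "rect" ([left, top, right, bottom] in pixels, round what is visible of it).
- imaging.place_of(picture, target): "location" ([row, column] in pixels: a listed point, or the origin of a listed thing).
The state is a dict: "clock": time; "q": joint angles; "qd": joint speeds; "joint_torque": joint torques, N m; "tool_pos": TCP position; "eef_rot": TCP orientation; "contact_force": force on the tool from outside, world axes, zero at the start; "moment": the same for the moment, N m; "opening": opening from 0.0 (shut) to 1.0 (fully open).
Only numpy, scipy, OpenCV 4.12 (cv2) and the standard library are available. Lean on these libraries where they do the work, as an engineer would, in place of code of your own. Each camera call takes 0.05 s, during which the arm holds its last target.

## Task

The herb keeper is latched shut. Pick up the dowel, feel gently with its end through the three small holes in the keeper's back wall to find the one with the spring catch behind it (the others are blind: do not push hard there), and press the catch in until the lid springs fully open. Then lay the dowel back on its two-post rest and let go, leaving the keeper open and every other thing on the board where it stands.

Things in the scene. Friction and masses are not known exactly. Their poses are not given: they have to be found in the camera images.
- keeper: herb keeper: pale grey-green silicone box fixed to the board, 100 (its x) x 124 (its y) x 85 mm high plus a 7 mm lid; a 6 mm high foot flange stands 8 mm out all round. Origin: centre of the underside, on the board top. Back wall with three holes: the face at x = -50 mm, outward normal -x. The lid hinges on the top edge of the opposite face and swings up and over, away from the holes
- hole1 (a point): mouth of a release hole, centre, on the back wall's outer face, 50 mm above the keeper's underside; round, 18 mm across, through the 6 mm wall, axis along the keeper's x; at -34 mm of the keeper's y. Behind each hole, 10 mm in from the wall's outer face, is a flat grey face: the spring catch behind one hole (another each time, not visible from outside), solid plastic behind the other two
- hole2 (a point): mouth of a release hole, centre, on the back wall's outer face, 50 mm above the keeper's underside; round, 18 mm across, through the 6 mm wall, axis along the keeper's x; at 0 mm of the keeper's y (the middle one). The catch yields from 2 N, frees the lid after 6 to 8 mm at about 5 N, and stops after 14 mm (7 N); solid faces do not give. Pushing the dowel on any of it with over 40 N is forcing it
- hole3 (a point): mouth of a release hole, centre, on the back wall's outer face, 50 mm above the keeper's underside; round, 18 mm across, through the 6 mm wall, axis along the keeper's x; at +34 mm of the keeper's y. As hole1 and hole2
- lid (a joint): angle of the keeper's lid: 0 shut, about 1.75 rad fully open. A light spring throws it open within a second once the catch lets go, and keeps it open
- dowel_mid (a point): centre of the dowel: plain round wooden rod, 10 mm thick, 200 mm long along its x axis, 20 g; lies level in the rest at the start with 50 mm above the board top to its axis
- dowel_end_a (a point): centre of the dowel's end face at its +x end, 100 mm from its middle (either end may be used)
- dowel_end_b (a point): centre of the dowel's end face at its -x end, 100 mm from its middle
- rest: pale wooden dowel rest fixed to the board: base 130 by 56 by 8 mm and two posts, 100 mm apart along its x axis, each 8 mm thick with an open V notch on top (about 33 mm over all at its top, 62 mm above the board). Origin: centre of its underside, on the board top
- rest_mid (a point): where the middle of the dowel lies in the rest: midway between the notches, 50 mm above the board top; the dowel lies along this frame's x
- board: birch board, 500 by 780 by 18 mm, clamped to the railing; its top is 18 mm above the work surface. Origin: centre of its underside
- cup_rim (a point): bystander: glass shot cup, 48 mm across, 55 mm tall, centre of the rim
- strainer: bystander: steel tea strainer, bowl 74 mm across and 32 mm high, handle reaching 125 mm out along its x at 36 mm height; origin at the underside of the bowl
- tie_dispenser: bystander: round green plastic plant tie dispenser, 60 mm across, 26 mm high; origin at the underside
- tea_tin: bystander: plain metal tin, 64 mm across, 85 mm tall; origin at the underside
- herb_pot: bystander: small terracotta pot with a herb, 86 mm across, about 110 mm tall with leaves; origin at the underside
- spoon: bystander: steel spoon, 130 mm long, lying along its x
Things that resemble listed ones, but are neither listed nor needed, are in the scene too. Of the things like the part that bears dowel_mid, leave any that is turquoise; of the rest the larger one is meant.

How it is judged:
By the outcome, as a careful person would: the job done as asked, in the order asked, and still so for the second after the job is handed in, with the robot touching nothing.
It also fails if it takes over 58 s, if anything falls off the work surface, if the arm or the gripper's body presses on something with over 40 N, if the wrist force passes 120 N, or if a joint passes its speed limit or range.

## Working session

There is one attempt and no reset: what is moved stays moved. The work goes in short steps, Python scripts to look and compute and a shell command to move; the robot and the scene stay as the last step left them, time stands still between calls to the robot, and variables do not carry over. Pictures are saved under pics/ and viewed, and the job is handed in when it is done.

```bash
mkdir -p pics; ls
python3 - <<'E'
from plant import telemetry, imaging, r
import cv2,numpy as np
s=telemetry.get_state(); print(s)
for n in ("side","top","wrist"):
    p=imaging.snapshot(n); cv2.imwrite(f"pics/{n}0.png",p["image"]); print(n,{k:np.round(v,4).tolist() for k,v in p.items() if k!="image"})
E
```

```text
pics
{'clock': 0.0, 'q': array([ 1.31380543,  0.68994633, -0.19452245,  1.56636898,  0.1572947 ,
        0.90248393, -0.21509849]), 'qd': array([ 0.00101285, -0.00078263,  0.0005748 , -0.00059982,  0.00047672,
        0.00030411, -0.00048852]), 'joint_torque': array([ 4.95750392e-04, -5.27561331e+01, -1.26681402e+00, -1.53432423e+01,
       -5.25996136e-02,  6.54658681e-03,  1.78703458e-04]), 'tool_pos': array([ 0.17895213, -0.59811764,  0.21262714]), 'eef_rot': array([ 9.89441599e-01,  1.44929286e-01, -1.93260905e-04, -8.86683259e-04]), 'contact_force': array([-0.12226817, -0.1173199 , -0.08677856]), 'moment': array([ 0.00346579, -0.02475512, -0.04260758]), 'opening': 0.9969849709741796}
side {'camera_matrix': [[513.3076, 0.0, 325.5845], [0.0, 513.3076, 199.1468], [0.0, 0.0, 1.0]], 'R': [[-0.8949, -0.4462, 0.0064], [-0.3054, 0.6019, -0.7379], [0.3254, -0.6623, -0.6749]], 't': [0.4924, 0.1895, 1.4431], 'shot': 1}
top {'camera_matrix': [[496.5263, 0.0, 323.9014], [0.0, 496.5263, 200.1889], [0.0, 0.0, 1.0]], 'R': [[-0.0271, -0.9995, 0.0129], [-0.9872, 0.0248, -0.1574], [0.157, -0.017, -0.9875]], 't': [0.0494, 0.517, 1.6502], 'shot': 2}
wrist {'camera_matrix': [[331.1499, 0.0, 320.3465], [0.0, 331.1499, 202.747], [0.0, 0.0, 1.0]], 'hand_eye': [[-0.0002, -0.9484, -0.3172, 0.0838], [1.0, -0.0003, 0.0003, 0.0006], [-0.0004, -0.3172, 0.9484, -0.171], [0.0, 0.0, 0.0, 1.0]], 'shot': 3}
```

View pics/side0.png

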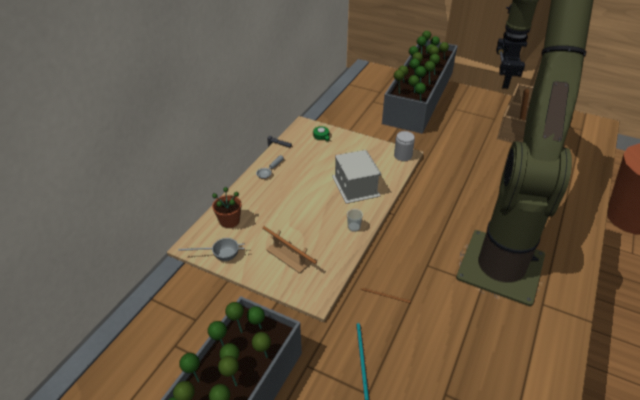

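View pics/top0.png

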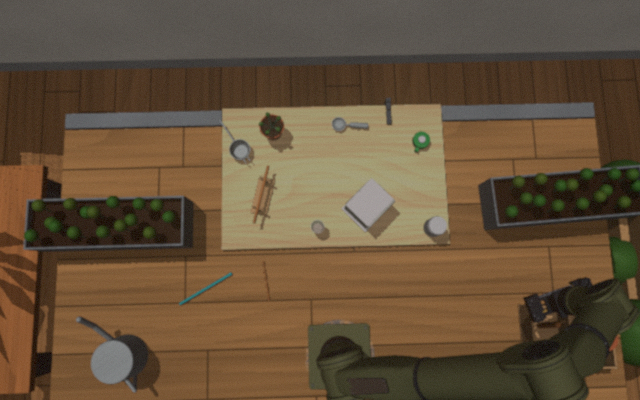

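View pics/wrist0.png

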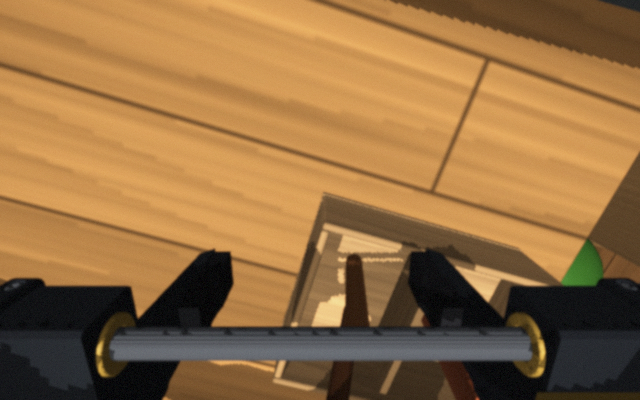

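The side view shows the keeper at about (357,175) with its holes on the left face, and the dowel on its rest at (290,250). In the top view the dowel is at (262,195) and the keeper at (370,203). The look-alikes are a turquoise rod at (205,288) and a small stick at (266,280).

```bash
cat > h.py <<'E'
from plant import telemetry, imaging, r
import cv2,numpy as np
from scipy.spatial.transform import Rotation as Ro
def cam(p,st=None):
    K=p["camera_matrix"]
    if "R" in p: return K,np.array(p["R"]),np.array(p["t"])
    T=np.eye(4);T[:3,:3]=Ro.from_quat(st["eef_rot"]).as_matrix();T[:3,3]=st["tool_pos"]
    C=np.linalg.inv(T@np.array(p["hand_eye"]));return K,C[:3,:3],C[:3,3]
def ray(c,rc):
    K,R,t=c; d=R.T@np.linalg.solve(K,[rc[1],rc[0],1.]); return -R.T@t,d
def onz(c,rc,z):
    o,d=ray(c,rc); return o+d*(z-o[2])/d[2]
def tri(L):
    A=np.zeros((3,3));b=np.zeros(3)
    for c,rc in L:
        o,d=ray(c,rc);d=d/np.linalg.norm(d);M=np.eye(3)-np.outer(d,d);A+=M;b+=M@o
    return np.linalg.solve(A,b)
def proj(c,X):
    K,R,t=c; q=K@(R@np.asarray(X)+t); return q[:2]/q[2]
E
python3 - <<'E'
from h import *
Z=dict(keeper=.018,hole1=.068,hole2=.068,hole3=.068,dowel_mid=.068,dowel_end_a=.068,dowel_end_b=.068,rest=.018,rest_mid=.068,board=0,cup_rim=.073,strainer=.018,tie_dispenser=.018,tea_tin=.018,herb_pot=.018,spoon=.018)
for n in ("top","side"):
    p=imaging.snapshot(n);c=cam(p)
    im=cv2.resize(p["image"][90:260,210:460] if n=="top" else p["image"][100:300,170:430],None,fx=3,fy=3,interpolation=cv2.INTER_CUBIC)
    cv2.imwrite(f"pics/{n}1.png",im)
    for k,z in Z.items():
        print(n,k,[(np.round(d["location"],1).tolist(),round(d["score"],2),onz(c,d["location"],z).round(4)[:2].tolist()) for d in imaging.place_of(p,k)[:3]])
E
```

```text
top keeper [([208.1, 369.1], 0.69, [0.4902, -0.1195])]
top hole1 [([194.5, 357.0], 0.98, [0.5303, -0.0753]), ([197.4, 350.2], 0.76, [0.521, -0.0521])]
top hole2 [([194.5, 357.0], 0.98, [0.5303, -0.0753]), ([197.4, 350.2], 0.76, [0.521, -0.0521])]
top hole3 [([194.5, 357.0], 0.98, [0.5303, -0.0753]), ([197.4, 350.2], 0.76, [0.521, -0.0521])]
top dowel_mid [([195.4, 260.6], 0.59, [0.5353, 0.2478]), ([288.2, 199.4], 0.55, [0.2346, 0.4484]), ([282.0, 264.8], 0.48, [0.2487, 0.2362])]
top dowel_end_a [([222.9, 254.0], 0.74, [0.4433, 0.2704]), ([166.3, 268.0], 0.64, [0.6345, 0.2222]), ([271.7, 230.1], 0.63, [0.285, 0.3491])]
top dowel_end_b [([222.9, 254.0], 0.74, [0.4433, 0.2704]), ([166.3, 268.0], 0.64, [0.6345, 0.2222]), ([271.7, 230.1], 0.63, [0.285, 0.3491])]
top rest [([193.1, 263.2], 0.88, [0.5517, 0.2444])]
top rest_mid [([192.5, 260.2], 0.73, [0.5452, 0.2491])]
top board [([226.2, 428.2], 0.69, [0.4241, -0.3241]), ([172.4, 334.5], 0.67, [0.6226, -0.0048]), ([130.2, 276.0], 0.42, [0.7813, 0.199])]
top cup_rim [([224.5, 316.9], 0.72, [0.432, 0.0618]), ([186.2, 363.8], 0.28, [0.5571, 
[... 1175 characters left out ...]
0.72, [0.4448, 0.2631]), ([227.3, 260.0], 0.71, [0.6448, 0.2283])]
side rest [([255.6, 291.3], 0.57, [0.5368, 0.2435]), ([184.6, 345.9], 0.28, [0.5281, -0.1036])]
side rest_mid [([244.9, 283.1], 0.72, [0.5526, 0.2572])]
side board [([199.2, 307.8], 0.73, [0.6152, -0.0025]), ([217.5, 230.5], 0.73, [0.7883, 0.179])]
side cup_rim [([214.6, 354.4], 0.63, [0.4251, 0.0648])]
side strainer [([256.6, 226.8], 0.71, [0.6964, 0.3283]), ([228.6, 262.0], 0.26, [0.6661, 0.1902])]
side tie_dispenser []
side tea_tin [([153.3, 401.6], 0.7, [0.4245, -0.344]), ([215.8, 356.0], 0.41, [0.4395, 0.0145])]
side herb_pot [([218.1, 229.3], 0.57, [0.7777, 0.1971])]
side spoon [([170.9, 269.5], 0.72, [0.786, -0.0513])]
```

View pics/side1.png

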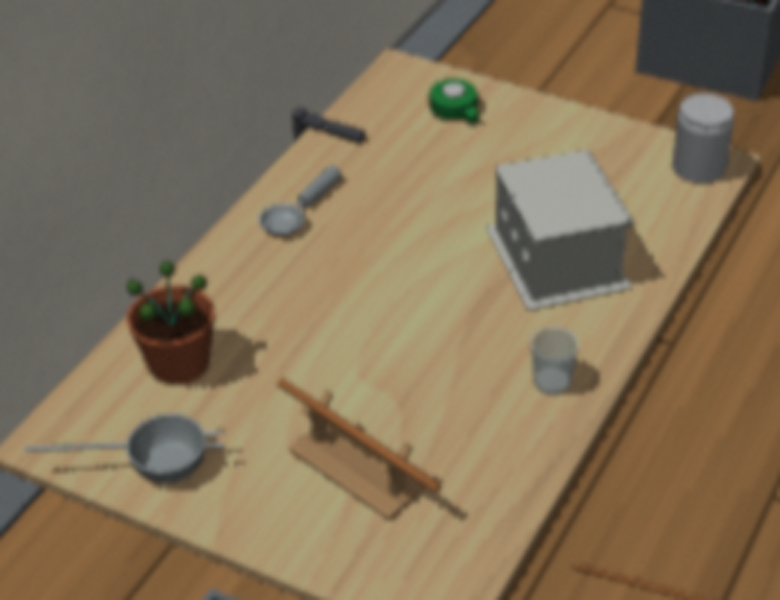

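View pics/top1.png

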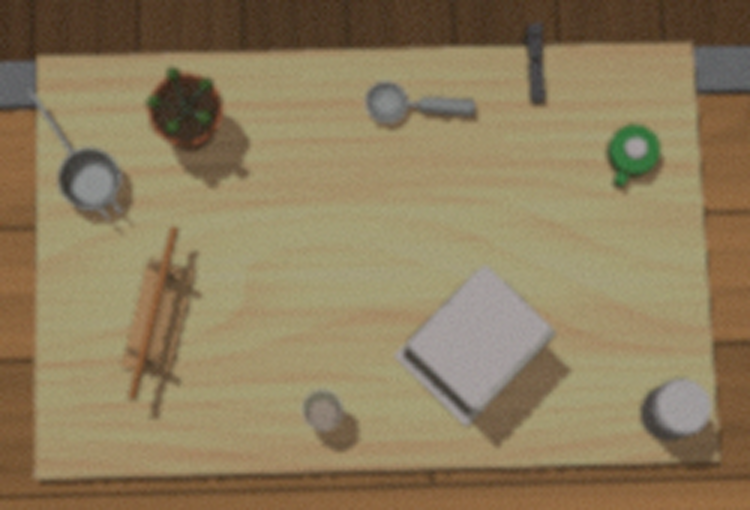

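```bash
python3 -m creep '[[0,0.575,-0.452,-0.05,-28],[0,0.575,-0.452,-0.05,-28],[0,0.575,-0.452,-0.05,-28],[0,0.575,-0.452,-0.05,-28],[0,0.575,-0.452,-0.05,-28],[0,0.575,-0.452,-0.05,-28],[0,0.575,-0.452,-0.05,-28],[0,0.575,-0.452,-0.05,-28],[0,0.575,-0.452,-0.05,-28],[0,0.575,-0.452,-0.05,-28]]'
```

```text
clock: 3.1
tool_pos: [0.5395, -0.0875, 0.2564]
eef_rot: [0.925, 0.38, 0.0, 0.0]
contact_force: [0.9, -1.2, 0.4]
opening: 0.999
```

```bash
cat >> h.py <<'E'
def yaw(st):
    R=Ro.from_quat(st["eef_rot"]).as_matrix(); return np.degrees(np.arctan2(R[1,0],R[0,0]))
def to(st,X,psi):
    R=Ro.from_quat(st["eef_rot"]).as_matrix(); d=R.T@(np.array(X)-st["tool_pos"])
    return d.round(4).tolist(), round(-(psi-yaw(st)),2)
E
python3 - <<'E'
from h import *
s=telemetry.get_state();print(s["clock"],s["tool_pos"],yaw(s),s["q"].round(2)); print(to(s,[.6,0,.26],45))
E
```

```text
3.1 [ 0.53947234 -0.08745006  0.25641159] 44.65082201214287 [ 0.27  0.54 -0.32  1.75  0.21  0.89 -0.93]
([0.1045, -0.0197, -0.0036], np.float64(-0.35))
```

```bash
python3 -m creep '[[0,0.105,-0.02,0,0],[0,0.105,-0.02,0,0],[0,0.105,-0.02,0,0],[0,0.105,-0.02,0,0]]'
python3 - <<'E'
from h import *
s=telemetry.get_state();p=imaging.snapshot("wrist");c=cam(p,s);cv2.imwrite("pics/w1.png",p["image"])
print(s["tool_pos"],yaw(s))
for k,z in (("hole1",.068),("keeper",.018)):
    print(k,[(np.round(d["location"],1).tolist(),round(d["score"],2),onz(c,d["location"],z).round(4).tolist()) for d in imaging.place_of(p,k)[:4]])
E
```

```text
clock: 3.6
tool_pos: [0.5985, -0.0021, 0.2558]
eef_rot: [0.925, 0.38, -0.001, 0.0]
contact_force: [-0.1, -0.5, 0.6]
opening: 1.0
[ 0.5984644  -0.00211467  0.25578079] 44.62270293669397
hole1 [([252.1, 296.0], 0.85, [0.5078, -0.0521, 0.068]), ([249.6, 323.3], 0.65, [0.5333, -0.0731, 0.068]), ([247.8, 352.8], 0.61, [0.5598, -0.0966, 0.068])]
keeper [([267.0, 325.7], 0.95, [0.4991, -0.1124, 0.018])]
```

View pics/w1.png

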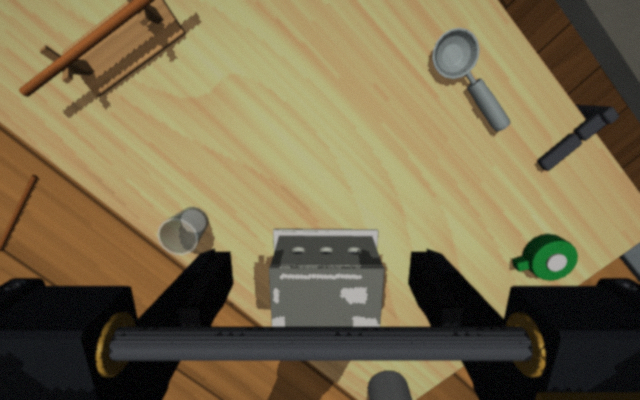

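Run:
```python
import cv2
i=cv2.imread("pics/w1.png"); cv2.imwrite("pics/w1z.png",cv2.resize(i[215:330,260:400],None,fx=5.5,fy=5.2,interpolation=cv2.INTER_NEAREST))
```

```text
(no output)
```

View pics/w1z.png

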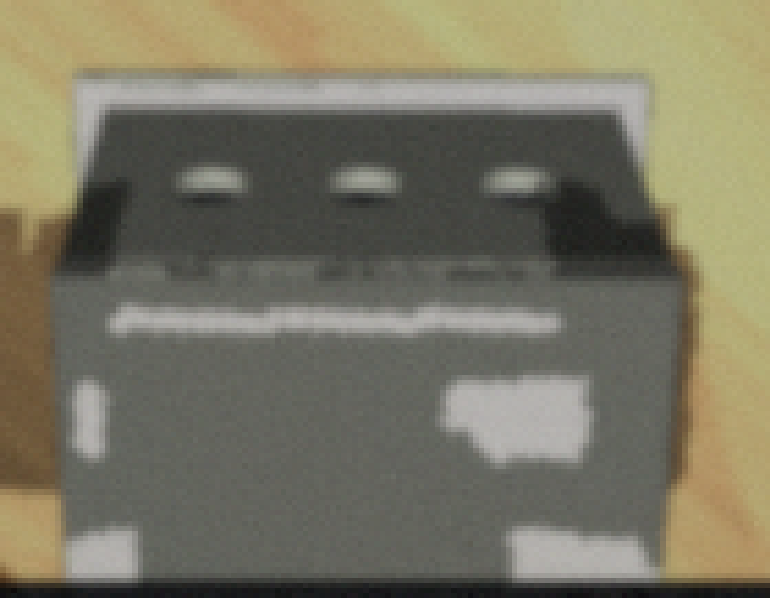

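Run:
```python
from h import *
s=telemetry.get_state();p=imaging.snapshot("wrist");c=cam(p,s)
def P(u,v,z): return onz(c,(v,u),z)
H=[P(u,250,.068) for u in (298.5,326.5,354.5)]
F=[P(273.6,229.8,.024),P(378.2,230,.024)]
L=[P(269.5,267.9,.110),P(384.7,267.9,.110)]
B=[P(260+105/5.5,215+108/5.2,.024),P(260+615/5.5,215+108/5.2,.024)]
for n,a in (("H",H),("F",F),("L",L),("B",B)):
    d=a[-1]-a[0]; ang=np.degrees(np.arctan2(d[1],d[0]))+90; m=(a[0]+a[-1])/2
    print(n,m.round(4),np.linalg.norm(d).round(4),ang.round(1))
for k in ("dowel_end_a","dowel_mid","rest_mid"):
    print(k,[(np.round(d["location"],1).tolist(),round(d["score"],2),onz(c,d["location"],.068).round(4).tolist()) for d in imaging.place_of(p,k)[:4]])
```

```text
H [ 0.5353 -0.0771  0.068 ] 0.0673 44.5
F [ 0.5405 -0.072   0.024 ] 0.1381 44.4
L [ 0.535  -0.0772  0.11  ] 0.1246 44.5
B [ 0.5341 -0.0775  0.024 ] 0.1232 44.5
dowel_end_a [([93.4, 22.7], 0.74, [0.443, 0.2717, 0.068]), ([177.2, 35.5], 0.58, [0.372, 0.2175, 0.068])]
dowel_mid [([212.4, 16.9], 0.83, [0.3192, 0.2117, 0.068]), ([35.7, 95.7], 0.66, [0.5419, 0.2475, 0.068])]
rest_mid [([36.9, 94.4], 0.73, [0.5401, 0.2478, 0.068])]
```

Run:
```python
from h import *
s=telemetry.get_state();print(to(s,[.5405,.2475,.17],-13))
```

```text
([0.1336, -0.2186, 0.0861], np.float64(57.59))
```

```bash
python3 -m creep '[[0,0.134,-0.219,0.086,57],[0,0.134,-0.219,0.086,57],[0,0.134,-0.219,0.086,57],[0,0.134,-0.219,0.086,57],[0,0.134,-0.219,0.086,57],[0,0.134,-0.219,0.086,57],[0,0.134,-0.219,0.086,57],[0,0.134,-0.219,0.086,57]]'
python3 - <<'E'
from h import *
s=telemetry.get_state();p=imaging.snapshot("wrist");c=cam(p,s);cv2.imwrite("pics/w2.png",p["image"])
print(s["tool_pos"],yaw(s))
for k,z in (("dowel_mid",.068),("dowel_end_a",.068),("rest_mid",.068),("rest",.018)):
    print(k,[(np.round(d["location"],1).tolist(),round(d["score"],2),onz(c,d["location"],z).round(4).tolist()) for d in imaging.place_of(p,k)[:4]])
E
```

```text
clock: 4.95
tool_pos: [0.5407, 0.2483, 0.1702]
eef_rot: [0.994, -0.108, 0.0, 0.0]
contact_force: [-0.5, 0.4, -0.6]
opening: 0.997
[0.54070117 0.24830677 0.17024755] -12.34453300424328
dowel_mid [([195.2, 320.4], 0.81, [0.5402, 0.2483, 0.068]), ([382.4, 373.1], 0.75, [0.325, 0.2381, 0.068]), ([47.8, 560.8], 0.66, [0.6149, 0.0468, 0.068])]
dowel_end_a [([71.6, 321.6], 0.91, [0.6371, 0.2262, 0.068]), ([381.7, 282.9], 0.83, [0.3464, 0.3315, 0.068]), ([296.1, 317.1], 0.78, [0.4419, 0.2731, 0.068])]
rest_mid [([193.5, 323.9], 0.66, [0.5411, 0.245, 0.068])]
rest [([179.1, 320.5], 0.66, [0.5417, 0.2479, 0.018]), ([190.1, 321.3], 0.27, [0.5302, 0.2496, 0.018])]
```

View pics/w2.png

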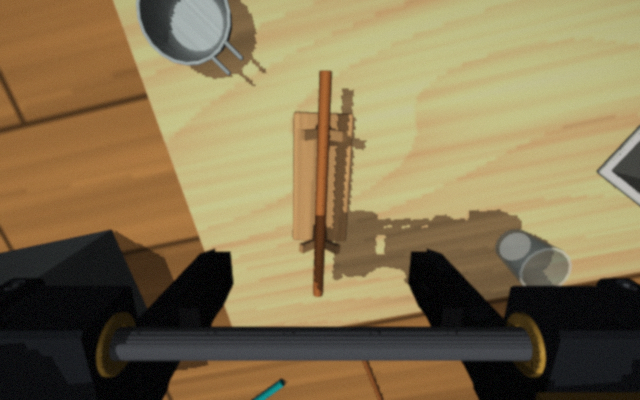

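```bash
python3 - <<'E'
from h import *
s=telemetry.get_state();print(to(s,[.540,.249,.049],-13.5))
E
python3 -m creep '[[0,-0.001,-0.0006,0.06,1.2],[0,-0.001,-0.0006,0.115,1.2],[0,-0.001,-0.0006,0.121,1.2],[0,-0.001,-0.0006,0.121,1.2],[255,-0.001,-0.0006,0.121,1.2],[255,-0.001,-0.0006,0.121,1.2],[255,-0.001,-0.0006,0.121,1.2],[255,-0.001,-0.0006,0.121,1.2],[255,-0.001,-0.0006,0.121,1.2],[255,-0.001,-0.0006,0.121,1.2]]' 30
```

```text
([-0.0007, -0.0003, 0.1212], np.float64(1.13))
clock: 6.45
tool_pos: [0.5395, 0.2497, 0.0489]
eef_rot: [0.993, -0.118, -0.0, 0.0]
contact_force: [0.7, 0.3, 0.4]
opening: 0.348
```

```bash
python3 -m creep '[[255,0,0,0,0],[255,0,0,0,0],[255,0,0,0,0],[255,0,0,0,0],[255,0,0,0,0]]' 30
python3 - <<'E'
from h import *
s=telemetry.get_state();p=imaging.snapshot("wrist");cv2.imwrite("pics/w3.png",p["image"])
print(s["tool_pos"],yaw(s),s["contact_force"],s["opening"])
E
```

```text
clock: 7.08
tool_pos: [0.5395, 0.2497, 0.049]
eef_rot: [0.993, -0.118, 0.0, 0.0]
contact_force: [-0.1, 0.5, 0.3]
opening: 0.012
[0.53950315 0.24973746 0.04901479] -13.538439881604045 [-0.05135213  0.45128742  0.27459976] 0.012448325346216049
```

View pics/w3.png

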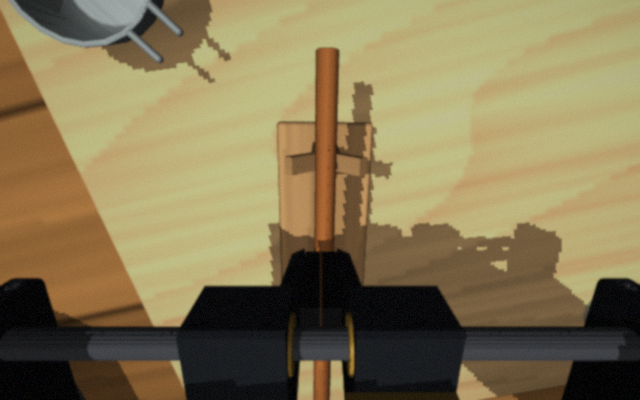

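Run:
```python
from h import *
p=imaging.snapshot("side");cv2.imwrite("pics/s2.png",cv2.resize(p["image"][150:310,200:400],None,fx=4,fy=3.75,interpolation=cv2.INTER_CUBIC))
i=cv2.imread("pics/w3.png");cv2.imwrite("pics/w3z.png",cv2.resize(i[220:400,240:400],None,fx=4,fy=3.3))
print(telemetry.get_state()["opening"])
```

```text
0.0038538938164222256
```

View pics/s2.png

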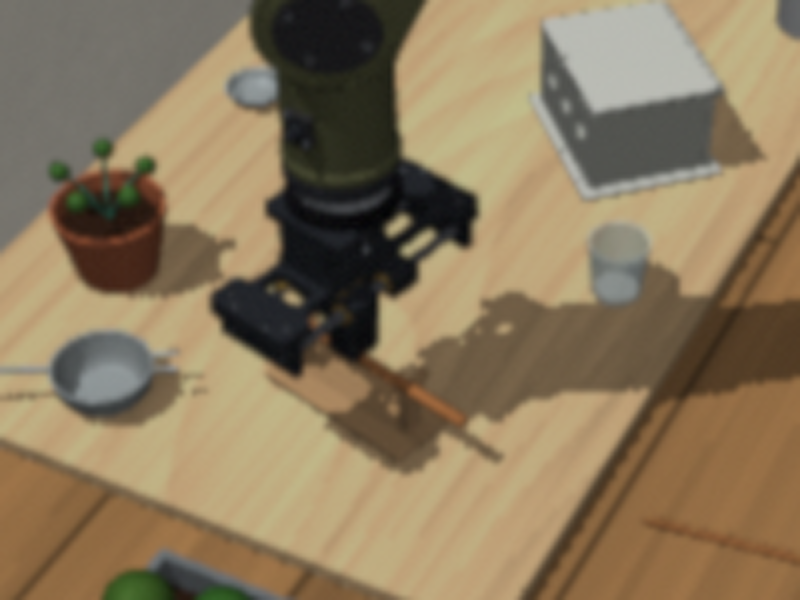

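View pics/w3z.png

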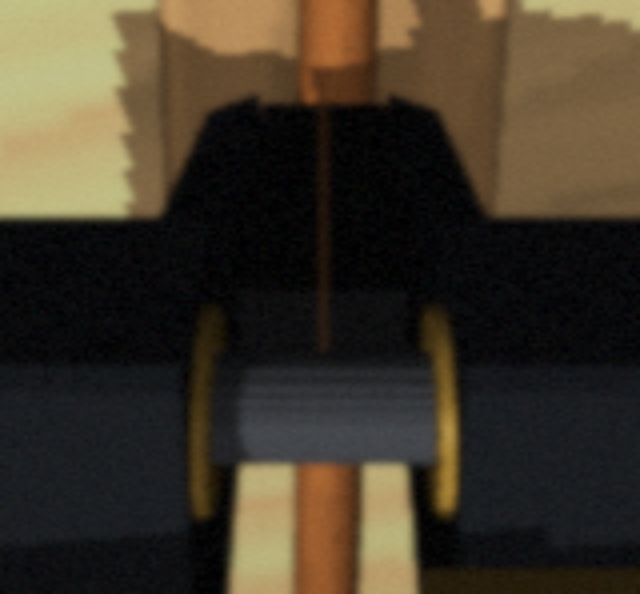

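```bash
python3 - <<'E'
from h import *
s=telemetry.get_state();p=imaging.snapshot("side");c=cam(p)
print(s["opening"],s["contact_force"])
for X in ([.5395,.2497,.049],[.5395,.2497,.068],[.5395,.2497,.087],[.442,.273,.068]):
    q=proj(c,X); print(X,q.round(1),((q-[200,150])*[4,3.75]).round(0))
for d in imaging.place_of(p,"dowel_end_a")[:3]: print(d["location"],d["score"],onz(c,d["location"],.068))
E
python3 -m creep '[[255,0,0,-0.01,0],[255,0,0,-0.03,0],[255,0,0,-0.03,0],[255,0,0,-0.03,0]]' 30
python3 - <<'E'
from h import *
p=imaging.snapshot("side");cv2.imwrite("pics/s3.png",cv2.resize(p["image"][150:310,200:400],None,fx=4,fy=3.75,interpolation=cv2.INTER_CUBIC))
p=imaging.snapshot("wrist");cv2.imwrite("pics/w4.png",p["image"])
E
```

```text
0.0038538938164222256 [-0.51909372  0.25191676 -1.07627444]
[0.5395, 0.2497, 0.049] [288.9 249.3] [356. 373.]
[0.5395, 0.2497, 0.068] [288.6 244.7] [354. 355.]
[0.5395, 0.2497, 0.087] [288.3 240. ] [353. 337.]
[0.442, 0.273, 0.068] [316.3 262.8] [465. 423.]
[325.0, 358.0] 0.81 [0.26545357 0.39968791 0.068     ]
[302.2, 409.8] 0.68 [0.17772195 0.28176215 0.068     ]
[260.6, 317.0] 0.66 [0.44392706 0.26541437 0.068     ]
clock: 7.78
tool_pos: [0.5394, 0.2497, 0.0789]
eef_rot: [0.993, -0.118, -0.0, 0.0]
contact_force: [-0.6, 0.1, -0.3]
opening: 0.005
```

View pics/s3.png

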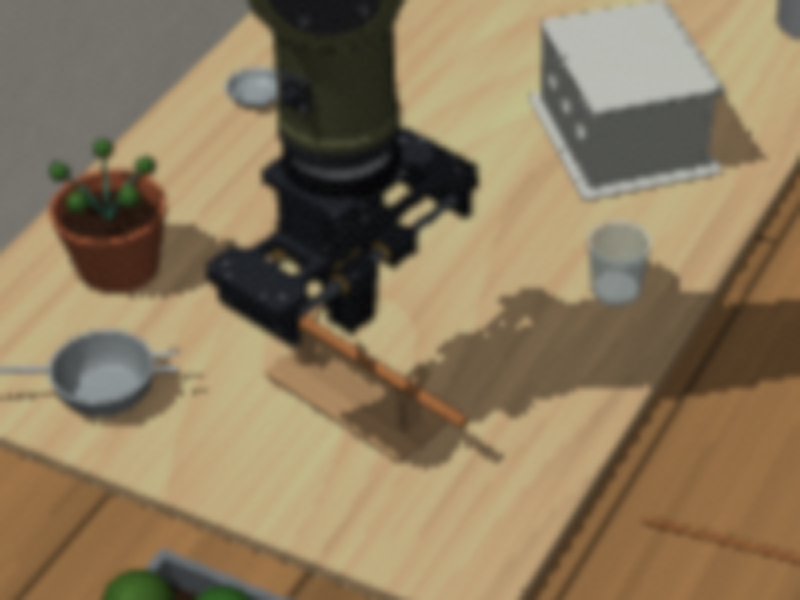

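View pics/w4.png

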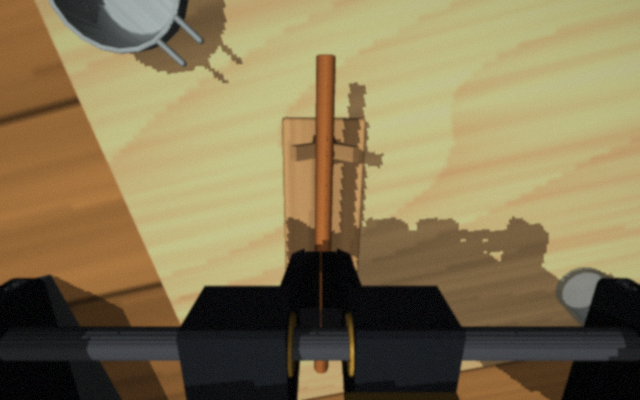

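Run:
```python
from h import *
p=imaging.snapshot("wrist");K=p["camera_matrix"];C=np.linalg.inv(p["hand_eye"])
for z in (-.045,-.03,-.019,-.01,0,.01,.02):
  for x in (-.009,.009):
    q=K@(C@[x,0,z,1])[:3]; print(z,x,(q/q[2])[:2].round(0))
i=cv2.imread("pics/w4.png");cv2.imwrite("pics/w4z.png",cv2.resize(i[220:400,240:400],None,fx=4,fy=3.3))
```

```text
-0.045 -0.009 [320. 310.]
-0.045 0.009 [320. 275.]
-0.03 -0.009 [320. 291.]
-0.03 0.009 [320. 258.]
-0.019 -0.009 [320. 279.]
-0.019 0.009 [320. 248.]
-0.01 -0.009 [320. 270.]
-0.01 0.009 [320. 240.]
0 -0.009 [320. 261.]
0 0.009 [320. 233.]
0.01 -0.009 [320. 253.]
0.01 0.009 [320. 226.]
0.02 -0.009 [320. 246.]
0.02 0.009 [320. 220.]
```

View pics/w4z.png

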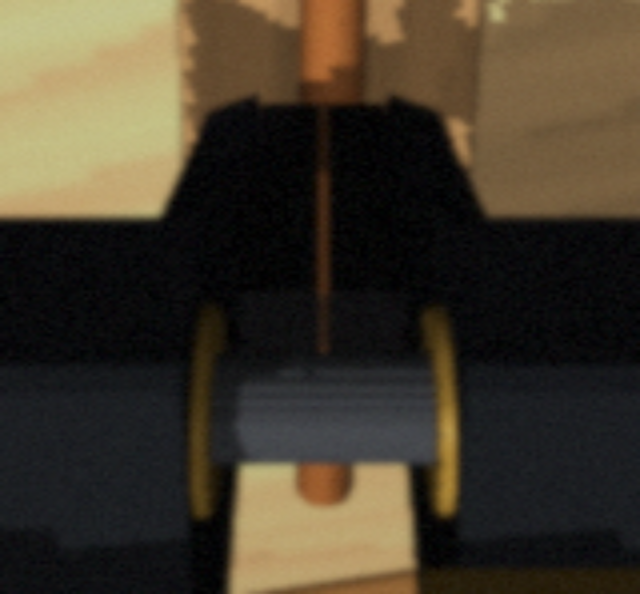

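The fingers shut just above the dowel. Both views put the real fingertips about 20–25 mm short of the reported TCP. I'll open, go lower in steps and watch the force.

```bash
python3 -m creep '[[60,0,0,0,0],[60,0,0,0,0],[60,0,0,0,0],[60,0,0,0,0],[60,0,0,0,0],[60,0,0,0,0],[60,0,0,0.02,0],[60,0,0,0.041,0],[60,0,0,0.041,0],[60,0,0,0.041,0]]' 30
python3 - <<'E'
from h import *
s=telemetry.get_state();print(s["contact_force"],s["tool_pos"])
p=imaging.snapshot("side");cv2.imwrite("pics/s4.png",cv2.resize(p["image"][200:280,240:340],None,fx=8,fy=7.5,interpolation=cv2.INTER_CUBIC))
p=imaging.snapshot("wrist");cv2.imwrite("pics/w5.png",p["image"])
E
```

```text
clock: 9.18
tool_pos: [0.5399, 0.2499, 0.0386]
eef_rot: [0.993, -0.118, 0.0, -0.0]
contact_force: [-0.2, 0.5, 0.5]
opening: 0.766
[-0.2109556   0.4818165   0.46490355] [0.53991172 0.24987624 0.03858505]
```

View pics/s4.png

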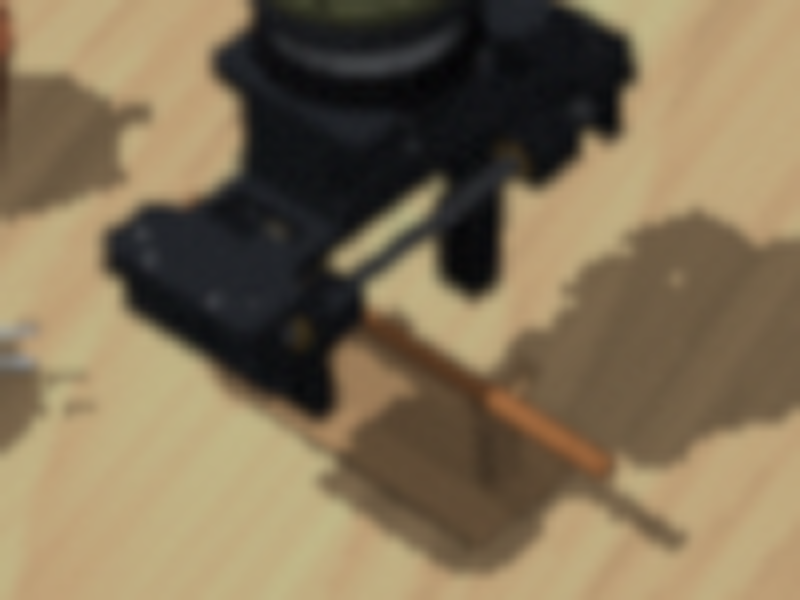

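View pics/w5.png

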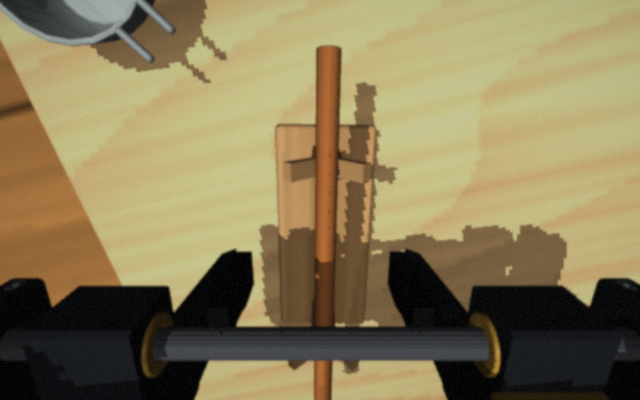

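Run:
```python
from h import *
s=telemetry.get_state();p=imaging.snapshot("side");c=cam(p)
R=Ro.from_quat(s["eef_rot"]).as_matrix()
for y in (.034,.042,-.034):
  for z in (0,-.01,-.02,-.03):
    X=s["tool_pos"]+R@[0,y,z]; q=proj(c,X); print(y,z,X[2].round(3),((q-[240,200])*[8,7.5]).round(0))
```

```text
0.034 0 0.039 [456. 337.]
0.034 -0.01 0.049 [455. 318.]
0.034 -0.02 0.059 [455. 300.]
0.034 -0.03 0.069 [454. 282.]
0.042 0 0.039 [472. 325.]
0.042 -0.01 0.049 [471. 306.]
0.042 -0.02 0.059 [470. 288.]
0.042 -0.03 0.069 [469. 270.]
-0.034 0 0.039 [322. 441.]
-0.034 -0.01 0.049 [321. 423.]
-0.034 -0.02 0.059 [319. 405.]
-0.034 -0.03 0.069 [318. 386.]
```

```bash
python3 -m creep '[[60,0,0,0.005,0],[60,0,0,0.0095,0],[60,0,0,0.0095,0],[255,0,0,0.0095,0],[255,0,0,0.0095,0],[255,0,0,0.0095,0],[255,0,0,0.0095,0],[255,0,0,0.0095,0],[255,0,0,0.0095,0],[255,0,0,0.0095,0]]' 30
python3 -m creep '[[255,0,0,0,0],[255,0,0,0,0],[255,0,0,0,0]]'
```

```text
clock: 10.58
tool_pos: [0.5391, 0.2482, 0.0285]
eef_rot: [0.993, -0.118, -0.0, 0.001]
contact_force: [-0.7, -3.1, 2.1]
opening: 0.102
clock: 10.95
tool_pos: [0.5391, 0.2483, 0.0284]
eef_rot: [0.993, -0.118, -0.0, 0.001]
contact_force: [-1.2, -5.4, 2.3]
opening: 0.099
```

```bash
python3 -m creep '[[255,0,0,-0.02,0],[255,0,0,-0.06,0],[255,0,0,-0.08,0],[255,0,0,-0.08,0],[255,0,0,-0.08,0]]'
python3 - <<'E'
from h import *
s=telemetry.get_state();print(s["contact_force"],s["tool_pos"],yaw(s),s["opening"])
p=imaging.snapshot("wrist");c=cam(p,s);cv2.imwrite("pics/w6.png",p["image"])
p2=imaging.snapshot("side");cv2.imwrite("pics/s5.png",cv2.resize(p2["image"][150:310,200:400],None,fx=4,fy=3.75,interpolation=cv2.INTER_CUBIC))
print(to(s,[.5350+.714*.16,-.0773+.701*.16,.109],44.5))
E
```

```text
clock: 11.58
tool_pos: [0.5392, 0.2505, 0.1084]
eef_rot: [0.993, -0.117, -0.0, -0.0]
contact_force: [-0.2, -0.4, -0.1]
opening: 0.104
[-0.23879996 -0.42898535 -0.14320714] [0.53924935 0.25049617 0.10843156] -13.489553885574038 0.10356702730365688
([0.1573, 0.184, -0.0007], np.float64(-57.99))
```

View pics/w6.png

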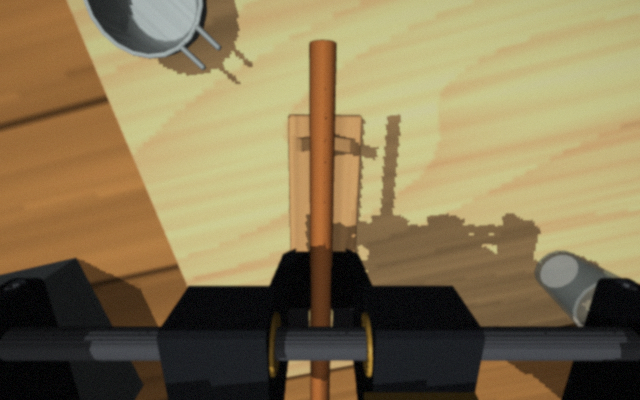

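View pics/s5.png

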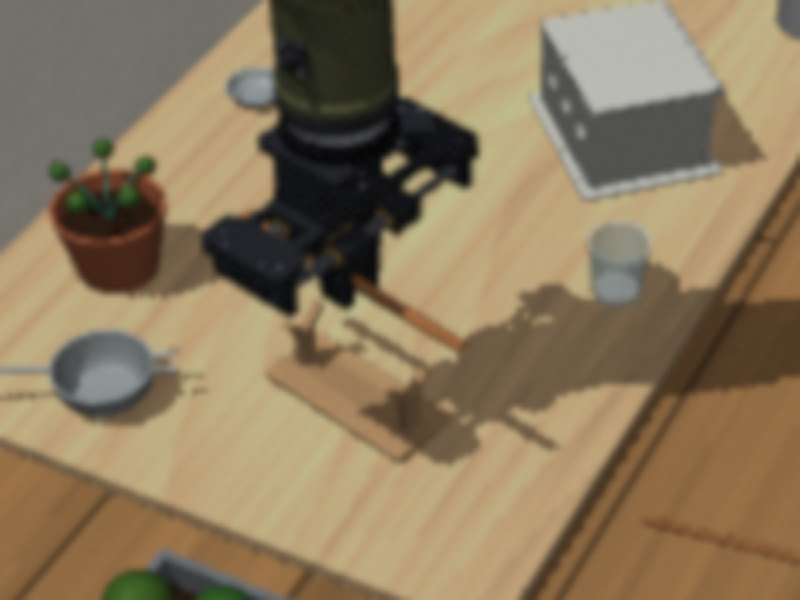

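Run:
```python
from h import *
s=telemetry.get_state();print(to(s,[.6253,.0591,.109],44.5))
p=imaging.snapshot("wrist");K=p["camera_matrix"];C=np.linalg.inv(p["hand_eye"])
for x in (.098,.1,.102):
    q=K@(C@[x,0,-.0398,1])[:3]; print(x,(q/q[2])[:2].round(1))
```

```text
([0.1286, 0.1653, -0.0014], np.float64(-58.01))
0.098 [320.3  51.2]
0.1 [320.3  45.1]
0.102 [320.3  39. ]
```

```bash
python3 -m creep '[[255,0.129,0.165,-0.001,-58],[255,0.129,0.165,-0.001,-58],[255,0.129,0.165,-0.001,-58],[255,0.129,0.165,-0.001,-58],[255,0.129,0.165,-0.001,-58],[255,0.129,0.165,-0.001,-58],[255,0.129,0.165,-0.001,-58]]'
python3 - <<'E'
from h import *
s=telemetry.get_state();print(s["contact_force"],s["tool_pos"],yaw(s),s["opening"])
n=np.array([.7133,.7009]);h1=np.array([.5112,-.0530]); print(to(s,[*(h1+n*.125),.0285],44.5))
E
```

```text
clock: 12.6
tool_pos: [0.6258, 0.0589, 0.1087]
eef_rot: [0.926, 0.378, -0.001, -0.0]
contact_force: [-0.6, -0.5, 0.1]
opening: 0.103
[-0.56602441 -0.51564054  0.06778003] [0.62583504 0.05892256 0.10865227] 44.3910527356293 0.1029530572948781
([-0.0351, -0.0003, 0.0802], np.float64(-0.11))
```

```bash
python3 -m creep '[[255,0,0,0.04,0],[255,0,0,0.08,0],[255,-0.02,0,0.08,0],[255,-0.035,0,0.08,0],[255,-0.035,0,0.08,0],[255,-0.035,0,0.08,0]]'
python3 - <<'E'
from h import *
s=telemetry.get_state();print(s["contact_force"],s["tool_pos"],yaw(s),s["opening"])
p=imaging.snapshot("side");c=cam(p);cv2.imwrite("pics/s6.png",cv2.resize(p["image"][135:235,310:410],None,fx=7,fy=6,interpolation=cv2.INTER_CUBIC))
R=Ro.from_quat(s["eef_rot"]).as_matrix()
f=lambda q:((q-[310,135])*[7,6]).round(0)
for X in (s["tool_pos"]+R@[-.099,0,-.0395],s["tool_pos"]+R@[-.05,0,-.0395],[.5112,-.0530,.068],[.535,-.0773,.068],[.5588,-.1016,.068]): print(f(proj(c,X)))
p=imaging.snapshot("wrist");cv2.imwrite("pics/w7.png",p["image"])
p=imaging.snapshot("top");cv2.imwrite("pics/t7.png",cv2.resize(p["image"][150:240,310:410],None,fx=7,fy=6,interpolation=cv2.INTER_CUBIC))
E
```

```text
clock: 13.35
tool_pos: [0.6025, 0.0353, 0.0303]
eef_rot: [0.926, 0.378, 0.001, 0.0]
contact_force: [0.7, -0.3, 0.0]
opening: 0.1
[ 0.72212914 -0.3270263   0.04897271] [0.60249678 0.03534659 0.0302861 ] 44.45448038303517 0.09996249266750765
[182. 298.]
[ 76. 317.]
[242. 291.]
[217. 251.]
[192. 212.]
```

View pics/s6.png

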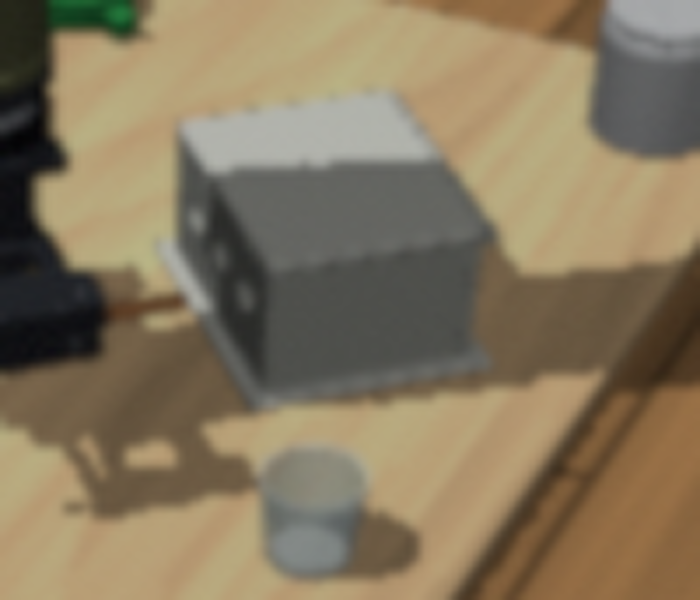

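View pics/w7.png

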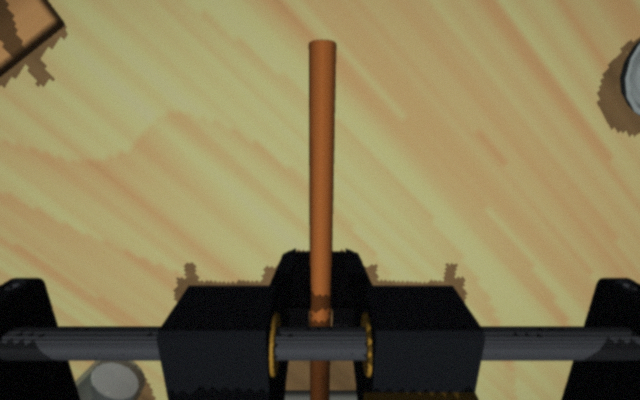

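View pics/t7.png

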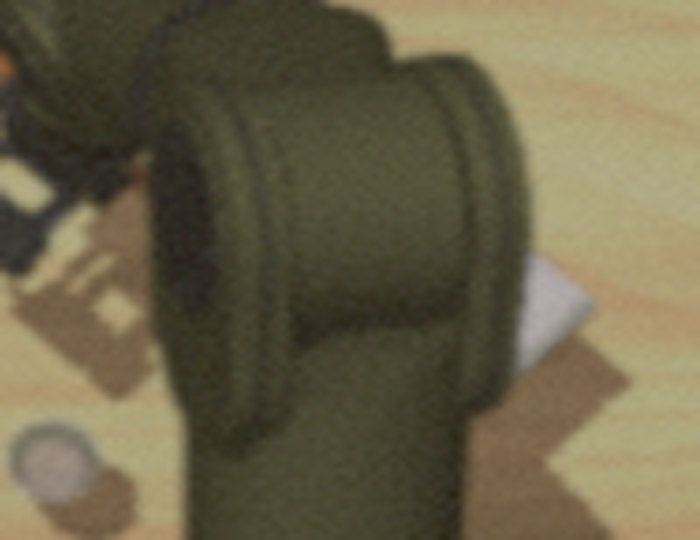

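```bash
python3 -m creep '[[255,-0.01,0,0,0],[255,-0.02,0,0,0],[255,-0.03,0,0,0],[255,-0.03,0,0,0],[255,-0.03,0,0,0]]'
cat > st.py <<'E'
from h import *
s=telemetry.get_state();R=Ro.from_quat(s["eef_rot"]).as_matrix()
n=np.array([.7133,.7009,0]);h=np.array([.535,-.0773,.068]); yk=np.array([.7009,-.7133,0])
tip=s["tool_pos"]+R@[-.099,0,-.0396]; e=tip-h
print("t %.2f force tool"%s["clock"],(R.T@s["contact_force"]).round(1),"yaw %.2f open %.3f"%(yaw(s),s["opening"]))
print("tip depth %.1f  lateral yk %.1f  z %.1f mm"%(-e@n*1e3,e@yk*1e3,e[2]*1e3), "mom",s["moment"].round(2))
E
python3 st.py
```

```text
clock: 14.12
tool_pos: [0.5802, 0.0138, 0.0296]
eef_rot: [0.926, 0.378, 0.0, -0.0]
contact_force: [-0.4, -0.8, 0.2]
opening: 0.096
t 14.12 force tool [-0.9  0.3 -0.2] yaw 44.46 open 0.096
tip depth 2.9  lateral yk -33.4  z 1.2 mm mom [0.01 0.04 0.01]
```

```bash
python3 -m creep '[[255,-0.004,0,0.001,0],[255,-0.007,0,0.001,0],[255,-0.009,0,0.001,0],[255,-0.009,0,0.001,0],[255,-0.009,0,0.001,0]]'
python3 st.py
```

```text
clock: 14.75
tool_pos: [0.5757, 0.0095, 0.0291]
eef_rot: [0.925, 0.379, 0.003, -0.001]
contact_force: [3.5, 4.1, -1.0]
opening: 0.104
t 14.75 force tool [ 5.4 -0.5  1.1] yaw 44.54 open 0.104
tip depth 9.4  lateral yk -33.3  z 0.2 mm mom [ 0.69 -0.72 -0.03]
```

```bash
python3 -m creep '[[255,-0.002,0,0,0],[255,-0.002,0,0,0],[255,-0.002,0,0,0]]'
python3 st.py
```

```text
clock: 15.12
tool_pos: [0.5759, 0.0095, 0.0295]
eef_rot: [0.925, 0.379, 0.005, -0.001]
contact_force: [5.1, 5.0, 0.7]
opening: 0.101
t 15.12 force tool [ 7.1 -0.  -0.6] yaw 44.58 open 0.101
tip depth 9.4  lateral yk -33.2  z 0.2 mm mom [ 1.   -1.05 -0.07]
```

Hole 1 is blind: the tip stayed at 9.4 mm while the force rose to 7 N. I'll back out and try hole 2.

```bash
python3 -m creep '[[255,0.012,0,0,0],[255,0.022,0,0,0],[255,0.022,0.01,0,0],[255,0.022,0.033,0,0],[255,0.022,0.033,0,0],[255,0.022,0.033,0,0],[255,0.022,0.033,0,0]]'
python3 st.py
python3 - <<'E'
from h import *
p=imaging.snapshot("wrist");cv2.imwrite("pics/w8.png",p["image"])
p=imaging.snapshot("side");cv2.imwrite("pics/s8.png",cv2.resize(p["image"][135:235,310:410],None,fx=7,fy=6,interpolation=cv2.INTER_CUBIC))
E
```

```text
clock: 16.0
tool_pos: [0.6101, -0.0014, 0.0285]
eef_rot: [0.925, 0.379, -0.0, -0.0]
contact_force: [-0.5, -0.1, -0.0]
opening: 0.104
t 16.00 force tool [-0.4 -0.3  0. ] yaw 44.53 open 0.104
tip depth -7.7  lateral yk -1.4  z 0.1 mm mom [-0.04 -0.06 -0.  ]
```

View pics/w8.png

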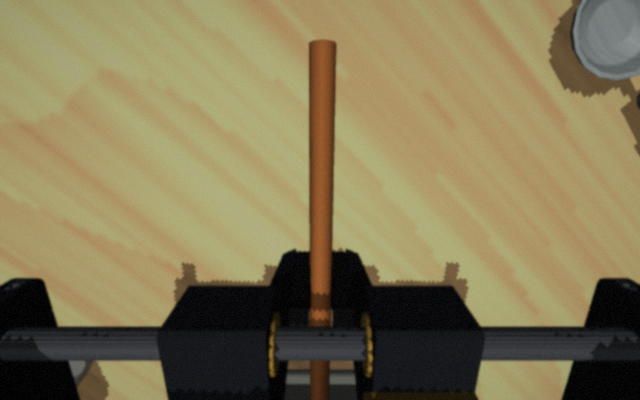

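View pics/s8.png

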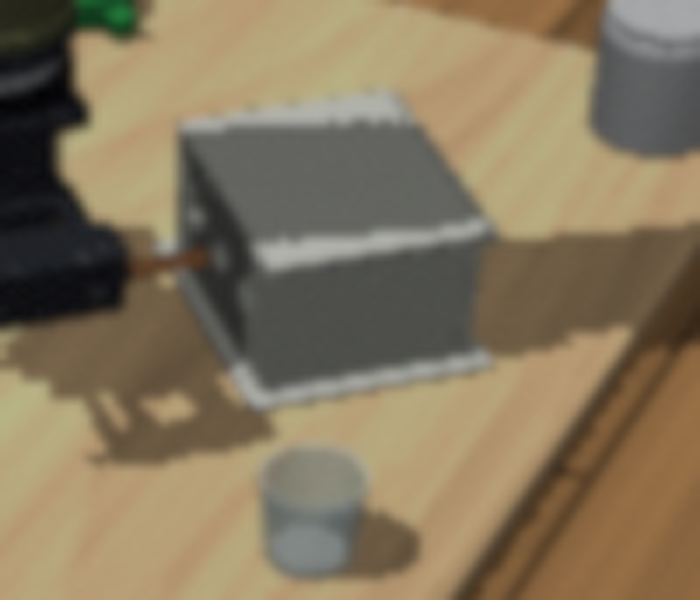

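```bash
python3 -m creep '[[255,0,0.001,0,0],[255,-0.006,0.001,0,0],[255,-0.011,0.001,0,0],[255,-0.015,0.001,0,0],[255,-0.018,0.001,0,0],[255,-0.02,0.001,0,0],[255,-0.02,0.001,0,0],[255,-0.02,0.001,0,0]]'
python3 st.py
```

```text
clock: 17.1
tool_pos: [0.5994, -0.0149, 0.0291]
eef_rot: [0.925, 0.379, 0.003, -0.0]
contact_force: [2.9, 3.8, -0.7]
opening: 0.102
t 17.10 force tool [ 4.7 -0.7  0.7] yaw 44.53 open 0.102
tip depth 9.5  lateral yk 0.7  z 0.2 mm mom [ 0.73 -0.73 -0.  ]
```

```bash
python3 -m creep '[[255,-0.002,0,0,0],[255,-0.002,0,0,0],[255,-0.002,0,0,0]]'
python3 st.py
python3 -m creep '[[255,0.014,0,0,0],[255,0.022,0,0,0],[255,0.022,0.01,0,0],[255,0.022,0.033,0,0],[255,0.022,0.033,0,0],[255,0.022,0.033,0,0],[255,0.022,0.033,0,0]]'
python3 st.py
```

```text
clock: 17.48
tool_pos: [0.5995, -0.0148, 0.0295]
eef_rot: [0.925, 0.379, 0.004, -0.001]
contact_force: [5.4, 4.8, -0.2]
opening: 0.1
t 17.48 force tool [7.2 0.3 0.3] yaw 44.58 open 0.100
tip depth 9.5  lateral yk 0.7  z 0.3 mm mom [ 1.08 -1.05 -0.06]
clock: 18.35
tool_pos: [0.6339, -0.0257, 0.0285]
eef_rot: [0.925, 0.379, -0.0, -0.0]
contact_force: [-0.2, -0.5, -0.5]
opening: 0.104
t 18.35 force tool [-0.5  0.2  0.5] yaw 44.52 open 0.104
tip depth -7.7  lateral yk 32.6  z 0.1 mm mom [ 0.03 -0.01  0.02]
```

Hole 2 is solid as well. Hole 3 is next.

```bash
python3 -m creep '[[255,0,0.001,0,0],[255,-0.006,0.001,0,0],[255,-0.011,0.001,0,0],[255,-0.015,0.001,0,0],[255,-0.018,0.001,0,0],[255,-0.021,0.001,0,0],[255,-0.021,0.001,0,0],[255,-0.021,0.001,0,0]]'
python3 st.py
```

```text
clock: 19.35
tool_pos: [0.6212, -0.0412, 0.0288]
eef_rot: [0.926, 0.379, 0.001, -0.0]
contact_force: [2.5, 2.8, 0.3]
opening: 0.099
t 19.35 force tool [ 3.7 -0.3 -0.3] yaw 44.49 open 0.099
tip depth 12.3  lateral yk 34.6  z 0.2 mm mom [ 0.48 -0.57 -0.01]
```

It gives here: 12.3 mm at 3.7 N. This is the catch, so I'll press on.

```bash
python3 -m creep '[[255,-0.003,0,0,0],[255,-0.006,0,0,0],[255,-0.009,0,0,0],[255,-0.009,0,0,0],[255,-0.009,0,0,0]]'
python3 st.py
python3 - <<'E'
from h import *
p=imaging.snapshot("side");cv2.imwrite("pics/s9.png",cv2.resize(p["image"][115:235,290:410],None,fx=6,fy=5,interpolation=cv2.INTER_CUBIC))
E
```

```text
clock: 19.98
tool_pos: [0.615, -0.0473, 0.0289]
eef_rot: [0.926, 0.379, 0.001, -0.0]
contact_force: [4.3, 4.2, -0.0]
opening: 0.102
t 19.98 force tool [ 6. -0.  0.] yaw 44.49 open 0.102
tip depth 21.0  lateral yk 34.6  z 0.2 mm mom [ 0.83 -0.87 -0.03]
```

View pics/s9.png

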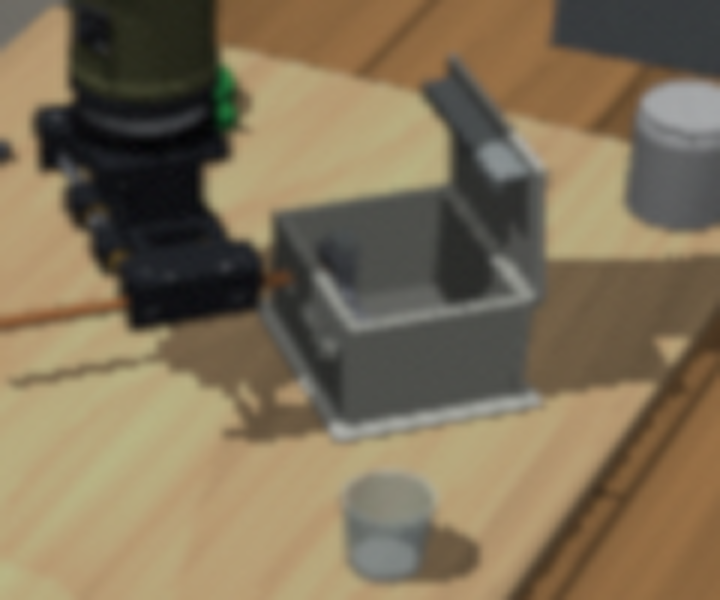

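The lid is swinging open and is near upright in this frame. I'll back straight out and look again.

```bash
python3 -m creep '[[255,0.015,0,0,0],[255,0.035,0,0,0],[255,0.06,0,0,0],[255,0.07,0,-0.02,0],[255,0.07,0,-0.08,0],[255,0.07,0,-0.08,0],[255,0.07,0,-0.08,0]]'
python3 st.py
python3 - <<'E'
from h import *
s=telemetry.get_state()
print(to(s,[.5394,.2495,.109],-13.5))
p=imaging.snapshot("side");cv2.imwrite("pics/s10.png",cv2.resize(p["image"][115:235,290:410],None,fx=6,fy=5,interpolation=cv2.INTER_CUBIC))
E
```

```text
clock: 20.9
tool_pos: [0.6625, -0.0005, 0.1078]
eef_rot: [0.926, 0.378, -0.002, 0.0]
contact_force: [-0.9, -0.4, -0.3]
opening: 0.102
t 20.90 force tool [-0.9 -0.4  0.3] yaw 44.42 open 0.102
tip depth -45.9  lateral yk 34.5  z 79.8 mm mom [-0.1   0.02  0.02]
([0.0871, -0.2647, -0.0014], np.float64(57.92))
```

View pics/s10.png

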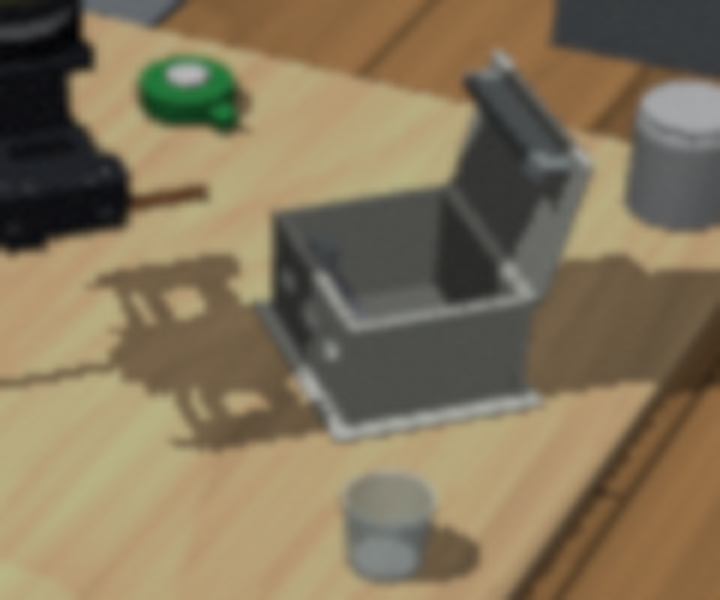

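The lid stands fully open, about 100° back from shut. Now the dowel goes back to the rest.

```bash
python3 -m creep '[[255,0.088,-0.264,0,58],[255,0.088,-0.264,0,58],[255,0.088,-0.264,0,58],[255,0.088,-0.264,0,58],[255,0.088,-0.264,0,58],[255,0.088,-0.264,0,58],[255,0.088,-0.264,0,58],[255,0.088,-0.264,0,58]]'
python3 - <<'E'
from h import *
s=telemetry.get_state();print(yaw(s),s["contact_force"])
print(to(s,[.5392,.2484,.0284],-13.5))
p=imaging.snapshot("wrist");c=cam(p,s);cv2.imwrite("pics/w11.png",p["image"])
for k,z in (("rest_mid",.068),("rest",.018)):
    print(k,[(np.round(d["location"],1).tolist(),round(d["score"],2),onz(c,d["location"],z).round(4).tolist()) for d in imaging.place_of(p,k)[:4]])
E
```

```text
clock: 21.95
tool_pos: [0.5415, 0.2495, 0.1077]
eef_rot: [0.993, -0.118, -0.001, 0.001]
contact_force: [0.1, -0.2, 0.4]
opening: 0.103
-13.535972514009401 [ 0.05409925 -0.18346746  0.36419282]
([-0.0019, 0.0015, 0.0793], np.float64(-0.04))
rest_mid [([220.4, 324.6], 0.82, [0.5416, 0.2464, 0.068])]
rest [([198.1, 325.4], 0.98, [0.5413, 0.2451, 0.018])]
```

View pics/w11.png

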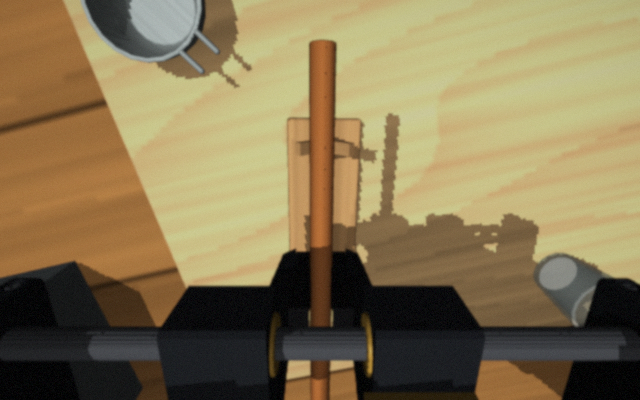

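```bash
python3 -m creep '[[255,-0.002,0.0018,0.03,0],[255,-0.002,0.0018,0.055,0],[255,-0.002,0.0018,0.065,0],[255,-0.002,0.0018,0.073,0],[255,-0.002,0.0018,0.079,0],[255,-0.002,0.0018,0.079,0],[255,-0.002,0.0018,0.079,0]]'
python3 - <<'E'
from h import *
s=telemetry.get_state();print(yaw(s),s["contact_force"],s["moment"],s["tool_pos"])
p=imaging.snapshot("side");cv2.imwrite("pics/s12.png",cv2.resize(p["image"][200:280,240:340],None,fx=8,fy=7.5,interpolation=cv2.INTER_CUBIC))
E
```

```text
clock: 22.98
tool_pos: [0.5398, 0.2495, 0.0299]
eef_rot: [0.993, -0.118, 0.0, -0.0]
contact_force: [-0.2, -1.1, -0.0]
opening: 0.101
-13.549082306673094 [-0.1520264  -1.09667345 -0.04540543] [-0.12861875 -0.03060928 -0.03155225] [0.53979864 0.24951276 0.02991961]
```

View pics/s12.png

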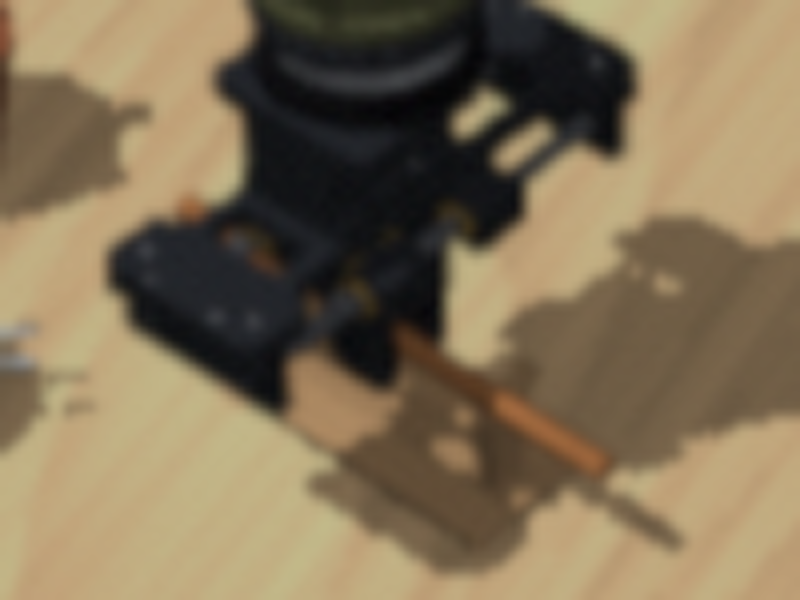

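```bash
python3 -m creep '[[255,0,0.001,0.001,0],[255,0,0.001,0.0015,0],[255,0,0.001,0.0015,0],[210,0,0.001,0.0015,0],[180,0,0.001,0.0015,0],[140,0,0.001,0.0015,0],[100,0,0.001,0.0015,0],[80,0,0.001,0.0015,0],[60,0,0.001,0.0015,0],[60,0,0.001,0.0015,0]]' 10
python3 - <<'E'
from h import *
s=telemetry.get_state();print(yaw(s),s["contact_force"],s["tool_pos"],s["opening"])
p=imaging.snapshot("wrist");cv2.imwrite("pics/w13.png",p["image"])
E
```

```text
clock: 24.28
tool_pos: [0.5392, 0.2486, 0.028]
eef_rot: [0.993, -0.118, 0.0, 0.0]
contact_force: [-0.2, 0.1, -0.2]
opening: 0.764
-13.537754302292875 [-0.23142376  0.1017268  -0.19698137] [0.53923603 0.24861268 0.028025  ] 0.7641137736598392
```

View pics/w13.png

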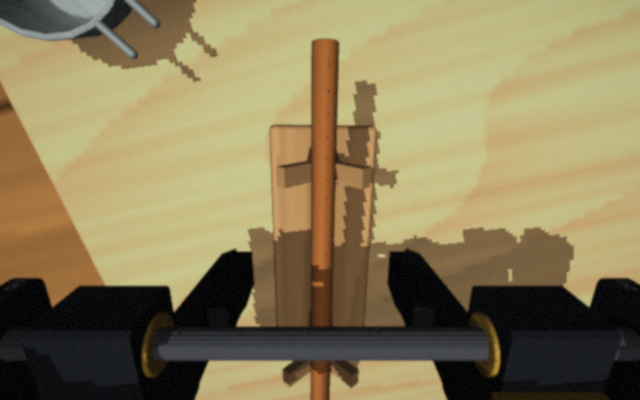

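The dowel lies in both V notches at (325,165) and (320,370), with the fingers clear of it on both sides. I'll go straight up and away.

```bash
python3 -m creep '[[60,0,0,-0.03,0],[60,0,0,-0.09,0],[60,0,0,-0.15,0],[60,0,0,-0.17,0],[60,0,0,-0.17,0],[60,0,0,-0.17,0],[60,0,0,-0.17,0],[60,0,0,-0.17,0]]'
python3 - <<'E'
from h import *
s=telemetry.get_state();print(s["contact_force"],s["tool_pos"],s["clock"])
p=imaging.snapshot("wrist");c=cam(p,s);cv2.imwrite("pics/w14.png",p["image"])
for k in ("dowel_mid","dowel_end_a"):
    print(k,[(np.round(d["location"],1).tolist(),round(d["score"],2),onz(c,d["location"],.068).round(4).tolist()) for d in imaging.place_of(p,k)[:4]])
p=imaging.snapshot("side");cv2.imwrite("pics/s14.png",cv2.resize(p["image"][100:300,170:430],None,fx=3,fy=3,interpolation=cv2.INTER_CUBIC))
E
```

```text
clock: 25.32
tool_pos: [0.5387, 0.2483, 0.1969]
eef_rot: [0.993, -0.118, -0.001, 0.001]
contact_force: [-0.5, -0.2, -0.4]
opening: 0.766
[-0.53324876 -0.22658901 -0.43406127] [0.53868754 0.24833647 0.19685355] 25.325
dowel_mid [([361.8, 373.5], 0.7, [0.3226, 0.2379, 0.068])]
dowel_end_a [([72.0, 322.4], 0.91, [0.6352, 0.2231, 0.068]), ([365.1, 287.0], 0.86, [0.3413, 0.3349, 0.068]), ([399.0, 386.4], 0.7, [0.2641, 0.2332, 0.068])]
```

View pics/w14.png

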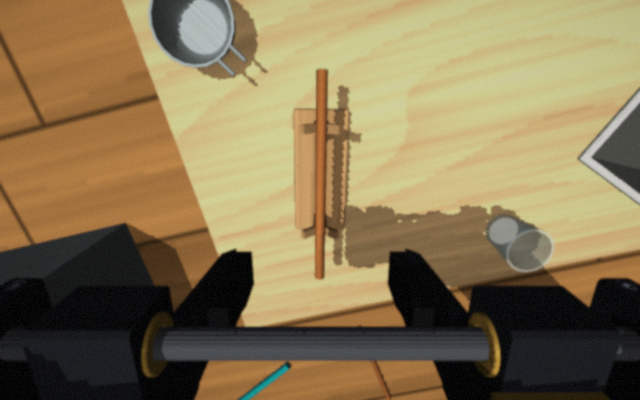

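View pics/s14.png

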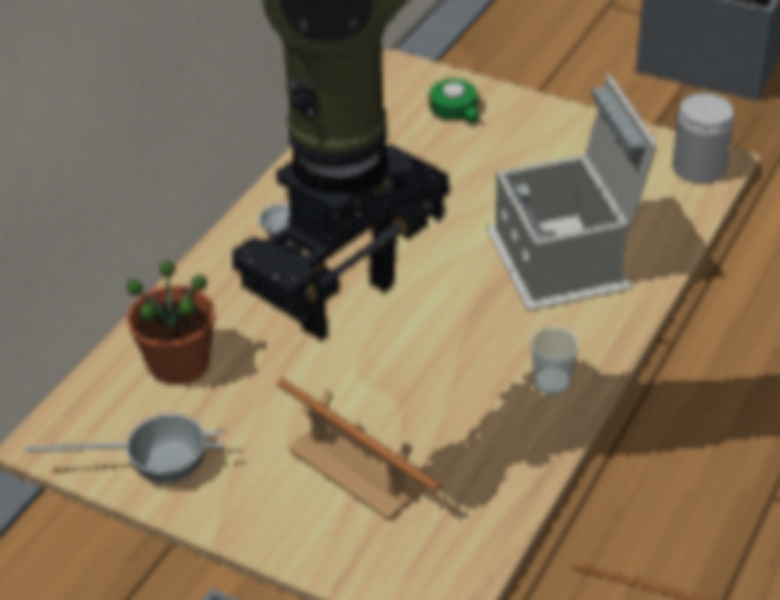

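The dowel lies in the rest at (280,380)–(437,487), the same pixels as before. The lid is open, and the pot, strainer, cup, tin and dispenser are where they were.

```bash
python3 -c "
from plant import r
print(r.finish_job())"
```

```text
the job is handed in; nothing more can be done
None
```

The keeper is open, the dowel is back on its rest, and I handed the job in at about 25 s of robot time.

- **Finding the catch:** I felt through all three holes. Holes 1 and 2 were solid, with no give at about 7 N. Hole 3 gave way at 3.7 N, and pressing in about 11 mm at 6 N threw the lid fully open.
- **Last checks:** The final side picture shows the lid open and the dowel lying in both notches where it started. The gripper was open and well above everything, with the force reading near zero. The pot, strainer, cup, tin and tie dispenser had not moved. The arm hid most of the spoon in that picture, but I never worked near it.
- **What disagreed:**
  - **Fingertips:** The first grasp closed just above the dowel without moving it. The real fingertips sat about 20 mm short of the reported tool position, so I went about 20 mm lower on the second try.
  - **Dowel detection:** In the last wrist picture the network missed the middle of the dowel on the rest and reported only a look-alike. I confirmed the dowel by eye and from its detected far end, which was within about 4 mm of where it started.

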